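# Start the milk warmer with its loose knob

### The arm

A 6-joint arm with a two-finger parallel gripper is mounted at the origin on the work surface. World frame = base frame: x ahead of the robot, y to its left, z up, the work surface at z = 0. Lengths are in mm, angles in rad, forces in N, time in s.
With the tool pointing down it reaches from about 350 to 775 mm from the base axis. Payload 5.5 kg.
Tool frame: the origin (TCP) lies midway between the tips of the shut fingers; the grasp point (between the pads) lies 19 mm behind it; z points along the fingers, y is the direction in which the jaws open and shut (so a half turn about z gives the same grasp; the last joint's range is limited). The gripper opens to 85 mm and grips with 20 to 120 N. Pads are 22 mm wide; open, the fingers measure 114 mm over their backs; the gripper's body (76 mm by 85 mm) begins 54 mm behind the grasp point. The pads swing forward as they close: fully open they stand 13 mm farther back than shut.
Start: joints at [-1.326, 0.313, 0.046, 1.304, 0, 1.431], TCP at [215.839, -532.997, 231.323] pointing down, gripper open.
Joint ranges: [-2.76, 2.76], [-0.86, 1.69], [-1.03, 1.26], [-2.2, 2.34], [-1.47, 1.5], [-3.14, 3.14]. Speed limits (rad/s): [2.57, 2.57, 3.14, 3.14, 3.14, 3.14].

### API

Orientations are given as a unit quaternion [x, y, z, w].
In Python, from station import arm gives the robot as it stands. Calls block until the motion is done:
- arm.move_to(position, orientation): joint-space move of the TCP to a pose.
- arm.line_to(position, orientation=None, speed=150): straight line of the TCP; orientation=None keeps the orientation; speed is the mean speed in mm/s.
- arm.set_joints(angles): joint-space move.
- arm.gripper_to(opening): finger opening in mm; the grip force is fixed at half the most; returns when the fingers have stopped.
- arm.pause(seconds).
- arm.solve_ik(position, orientation): joint angles nearest the present ones, or None.
- arm.read_state(): the state.
- arm.read_camera(name): name is "side" or "top"; returns a dict with "pixels" (420x560x3 uint8, red, green, blue), "mtx" (3x3 intrinsics, pixels), "extrinsics" (4x4, takes a point from camera to world coordinates). Camera axes: x right, y up, looking along -z (the intrinsics and any distortion apply to the point x, -y, -z); pixel columns grow to the right and rows downward; lengths in mm; the calibration is good to about 2 mm. A picture is of the moment at which its call begins. There is no depth.
A pose or a line that the arm cannot do raises arm.MotionError and nothing moves.
- arm.hand_in(): hands the job in, once; it reports no verdict.
The state is a dict: "time_s": time; "joint_positions": joint angles; "qvel": joint speeds; "joint_efforts": joint torques, N m; "tcp_pos": TCP position; "tcp_rot": TCP orientation; "force": force on the tool from outside, world axes, zero at the start; "moment": the same for the moment, N m; "gripper_width": finger opening in mm.
Only numpy, scipy, OpenCV 4.12 (cv2) and the standard library are available. Lean on these libraries where they do the work, as an engineer would, in place of code of your own. Each camera call takes 0.05 s, during which the arm holds its last target. There are 200 camera calls.

### The job

Warm the milk: without lifting it off the counter, first slide the steel canister along until it stands wholly on the warmer's round glass pad. Then take the loose black knob, turn it so that its D-shaped bore matches the flat of the spindle on the warmer's control box, push it fully home and press it, spindle and all, right down. Finish while still gripping the knob and keeping it pressed down, and leave everything else on the counter where it is.

Things in the scene. Friction and masses are not known exactly. Their poses are not given: they have to be found in the camera images.
- canister: upright steel milk canister with a flat dark lid, a plain cylinder 100 mm in diameter and 75 mm high, 0.4 to 0.85 kg, too wide to grip. Origin at the centre of its underside.
- canister_mid (a point): centre of the canister, 37.5 mm above its underside; z up along its axis.
- warmer: fixed warmer. Origin at the centre of its round glass pad (150 mm in diameter, flush with the counter, so things slide onto it without a step). Its axes: z up; at -y is the aluminium control box, 110 mm along x, 100 mm along y and 45 mm high, whose centre is 150 mm from the pad's centre. The upright spindle stands at the middle of the box. The warmer's yaw varies.
- spindle_tip (a point): centre of the top of the upright steel D-shaped spindle, at rest 71 mm above the counter and 26 mm above the box. The round is 12 mm in diameter; the flat is 3 mm from the axis, on the +x side, and runs the full height; the top edge is bevelled 1.5 mm. Site axes: x out through the flat (the same as the warmer's x), z up. The spindle does not turn; it goes down when pressed.
- spindle (a joint): how far the sprung spindle is pressed down, in m: 0 at rest, 0.007 right down. It takes about 3 N to start it and 10 N to hold it right down; it springs back when let go.
- knob: loose black knob standing on the counter, bore downward. Teardrop in plan, 50 mm long, 26 mm wide, 36 mm high, 40 to 85 g: two flat parallel sides facing +y and -y, 26 mm apart (for gripping), a round tail (to 22 mm on the -x side) and a tapered nose (to 28 mm at +x), with a thin steel line on top towards the nose. Origin on the bore's axis, at the underside; z up.
- knob_mid (a point): centre of the knob, on the bore's axis, 18 mm above its underside; axes as the knob (x towards the nose).
- knob_bore (a point): centre of the inner end of the knob's D-shaped blind bore, open below, 16 mm deep; it meets the spindle tip when the knob is home (underside then 10 mm above the box, before pressing). The round is 14 mm in diameter, the flat 4 mm from the axis on the nose (+x) side: it fits only with the nose pointing the way the spindle's flat faces.
- knob_nose (a point): tip of the nose, 28 mm from the bore's axis, 18 mm above the underside.
- mug: bystander: white mug, 82 mm wide, 90 mm high; origin at the centre of its underside. Leave alone.
- espresso_cup: bystander: small white cup, 66 mm wide, 58 mm high; origin at the centre of its underside. Leave alone.
- syrup: bystander: amber bottle, 68 mm wide, 240 mm high; origin at the centre of its underside. Leave alone.
- tamper: bystander: steel coffee tamper, 58 mm wide, 84 mm high; origin at the centre of its underside. Leave alone.
- sugar_jar: bystander: glass jar, 84 mm wide, 120 mm high; origin at the centre of its underside. Leave alone.
- bowl: bystander: blue bowl, 110 mm wide, 50 mm high; origin at the centre of its underside. Leave alone.
- plate: bystander: white plate, 150 mm wide, 18 mm high; origin at the centre of its underside. Leave alone.
There are look-alikes about, which are no part of the job. Of the things shaped like the knob, the black one is meant.

How it is judged (in metres and radians):
On the way, in this order (a step that is already met when the one before it is completed fails the run):
1. the canister stands still on the pad, while the spindle is not pressed (horizontal distance between canister_mid and warmer below 0.025 m and height (world z) of canister_mid below 0.0415 m and angle between canister_mid's own z axis and vertical below 0.1 rad and linear speed of canister below 0.01 m/s and value of joint spindle below 0.002 m), for 0.2 s.
2. the knob is home on the spindle, gripped and pressed down (horizontal distance between knob_bore and spindle_tip below 0.003 m and z of knob_bore in the frame of spindle_tip between -0.003 and 0.003 m and x of knob_nose in the frame of spindle_tip above 0.02 m and angle between the x axis of knob_mid and the x axis of spindle_tip, either way round below 0.3 rad and angle between the z axis of knob_mid and the z axis of spindle_tip, either way round below 0.12 rad and value of joint spindle above 0.004 m and contact force between the fingers and knob above 1 N), for 0.2 s.
At the end, for the whole second after the job is handed in: The knob is home on the spindle (bore end within 3 mm of the spindle tip, nose the way the flat faces, upright), held in the fingers and still, the spindle pressed at least 4 mm of its 7 mm; the canister stands upright and still with its centre within 25 mm of the pad's centre (wholly on the pad) (all of step 2 and linear speed of knob below 0.02 m/s and horizontal distance between canister_mid and warmer below 0.025 m and height (world z) of canister_mid below 0.0415 m and angle between canister_mid's own z axis and vertical below 0.1 rad and linear speed of canister below 0.01 m/s); the arm keeps its last pose, push and grip.
It fails at once if the canister is lifted off the counter or tipped (height (world z) of canister_mid above 0.0495 m or angle between canister_mid's own z axis and vertical above 0.3 rad).
It fails at once if a bystander is moved more than 30 mm (distance of any of mug, espresso_cup, syrup, tamper, sugar_jar, bowl, plate from where it was at the start of the episode above 0.03 m).
It also fails if it takes over 61 s, if anything falls off the work surface, if the arm or the gripper's body presses on something with over 40 N, if the wrist force passes 120 N, or if a joint passes its speed limit or range.

## Working session

There is one attempt and no reset: what is moved stays moved. The work goes in short steps, each a Python script; the robot and the scene stay as the last script left them, time stands still between calls to the robot, and variables do not carry over. Pictures are saved under pics/ and viewed, about 8 in all and at most 12, crops included, and the job is handed in when it is done.

```bash
ls; mkdir -p pics; cat > h.py <<'E'
import numpy as np, cv2
from station import arm
def cam(n):
    c=arm.read_camera(n); return c
def ray(c,uv):
    K=c["mtx"];E=np.array(c["extrinsics"])
    d=np.linalg.inv(K)@np.array([uv[0],uv[1],1.]); d=d*[1,-1,-1]
    return E[:3,3],E[:3,:3]@d
def plane(c,uv,z):
    o,d=ray(c,uv); return (o+d*(z-o[2])/d[2])
def proj(c,p):
    E=np.array(c["extrinsics"]); q=E[:3,:3].T@(np.array(p,float)-E[:3,3]); q=q*[1,-1,-1]
    r=np.array(c["mtx"])@q; return r[:2]/r[2]
def save(c,name): cv2.imwrite("pics/"+name,cv2.cvtColor(c["pixels"],cv2.COLOR_RGB2BGR))
E
python3 - <<'E'
from h import *
import pickle
for n in("top","side"):
    c=cam(n); save(c,n+"0.png"); print({k:np.round(v,3).tolist() if k!="pixels" else 0 for k,v in c.items()}); pickle.dump(c,open(n+"0.pkl","wb"))
print(arm.read_state())
E
```

```text
pics
{'pixels': 0, 'mtx': [[385.599, 0.0, 277.113], [0.0, 385.599, 208.047], [0.0, 0.0, 1.0]], 'extrinsics': [[0.042, 0.978, -0.206, 363.853], [-0.999, 0.041, -0.01, -131.527], [-0.001, 0.206, 0.978, 1030.003], [0.0, 0.0, 0.0, 1.0]]}
{'pixels': 0, 'mtx': [[433.094, 0.0, 287.245], [0.0, 433.094, 198.304], [0.0, 0.0, 1.0]], 'extrinsics': [[0.984, 0.105, -0.145, 391.895], [-0.177, 0.674, -0.718, -970.193], [0.022, 0.732, 0.681, 870.851], [0.0, 0.0, 0.0, 1.0]]}
{'time_s': 0.1, 'joint_positions': array([-1.32560707e+00,  3.13958605e-01,  4.50979329e-02,  1.30359772e+00,
        2.48073872e-06,  1.43121505e+00]), 'qvel': array([ 7.12671277e-05, -1.11606827e-03,  1.52548286e-03, -2.67414011e-04,
        1.02046971e-03, -1.31532285e-03]), 'joint_efforts': array([ 1.66127029e-03, -4.81728029e+01,  2.99243045e+01,  1.27135520e-02,
       -1.89145926e-04, -2.11929226e-06]), 'tcp_pos': array([ 215.71531359, -532.51571014,  230.48127611]), 'tcp_rot': array([ 9.81550624e-01,  1.91200633e-01, -4.26227156e-05, -8.29937998e-04]), 'force': array([-0.32114745,  0.22921225,  0.49647967]), 'moment': array([-0.00206324,  0.0036422 ,  0.00864809]), 'gripper_width': 85.53414097229494}
```

View pics/top0.png

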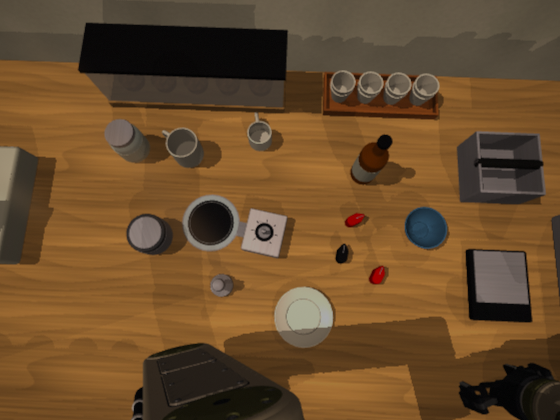

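View pics/side0.png

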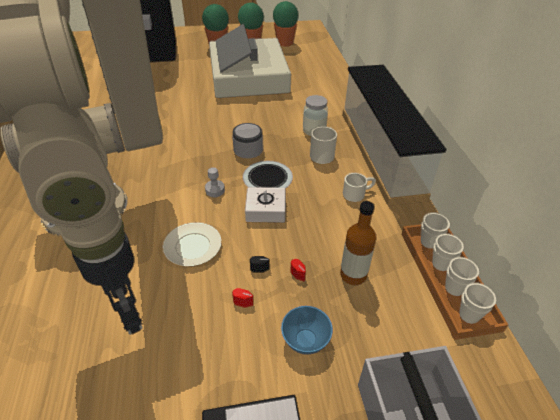

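The top view shows the canister at about (150,234), the pad at (211,222), the control box at (265,232) and the black knob at (342,254). The look-alikes are red, at (355,220) and (377,274). Next I'll measure with masks.

```bash
cat > meas.py <<'E'
from h import *
import pickle
def blob(c,mask,seed_box):
    x0,y0,x1,y1=seed_box; m=np.zeros(mask.shape,np.uint8); m[y0:y1,x0:x1]=mask[y0:y1,x0:x1]
    cs,_=cv2.findContours(m,cv2.RETR_EXTERNAL,cv2.CHAIN_APPROX_NONE)
    return max(cs,key=cv2.contourArea)
if __name__=="__main__":
    c=pickle.load(open("top0.pkl","rb")); s=pickle.load(open("side0.pkl","rb"))
    for n,cc,(x0,y0,x1,y1) in (("t",c,(120,180,400,300)),("s",s,(190,100,350,320))):
        im=cc["pixels"][y0:y1,x0:x1]; 
        k=2.8 if n=="t" else 2.7
        cv2.imwrite(f"pics/{n}crop.png",cv2.cvtColor(cv2.resize(im,None,fx=k,fy=k,interpolation=cv2.INTER_CUBIC),cv2.COLOR_RGB2BGR))
    for n,cc,b in(("top",c,(325,235,355,270)),("side",s,(240,248,280,280))):
        h=cc["pixels"].max(2); k=blob(cc,(h<50).astype(np.uint8),b); x=cv2.minAreaRect(k)
        print(n,"knob",x,cv2.boundingRect(k),cv2.contourArea(k))
    # dark pad
    for n,cc,b in(("top",c,(180,190,242,255)),("side",s,(235,155,300,195))):
        g=cc["pixels"].max(2); k=blob(cc,(g<60).astype(np.uint8),b); e=cv2.fitEllipse(cv2.convexHull(k)); print(n,"pad",e, plane(cc,e[0],0))
    # pad outer ring white/grey
    sat=cv2.cvtColor(c["pixels"],cv2.COLOR_RGB2HSV)
    m=((sat[...,1]<60)&(sat[...,2]>60)).astype(np.uint8)
    k=blob(c,m,(240,200,295,265)); r=cv2.minAreaRect(k); print("box",r)
    P=np.array([plane(c,p,45)[:2] for p in cv2.boxPoints(r)]);print(P,P.mean(0),np.diff(P,axis=0))
    cv2.imwrite("pics/m.png",m*255)
E
python3 meas.py
```

```text
top knob ((341.5, 253.0), (18.0, 11.0), 90.0) (336, 244, 12, 19) 154.5
side knob ((259.0, 264.0), (14.0, 18.0), 90.0) (250, 257, 19, 15) 194.0
top pad ((210.4362030029297, 222.14273071289062), (43.534175872802734, 44.98646926879883), 55.39365768432617) [534.17270351  57.61949846   0.        ]
side pad ((267.2885437011719, 175.650146484375), (21.80351448059082, 36.197566986083984), 89.85330963134766) [533.49371879  58.69886043   0.        ]
box ((260.550537109375, 231.7808837890625), (44.44723129272461, 41.74891662597656), 12.994617462158203)
[[ 464.66472197  -16.38757132]
 [ 571.86343022  -33.98933567]
 [ 550.04587135 -148.03853109]
 [ 443.90282976 -128.06580376]] [507.61921333 -81.62031046] [[ 107.19870825  -17.60176436]
 [ -21.81755887 -114.04919541]
 [-106.14304159   19.97272733]]
```

View pics/tcrop.png

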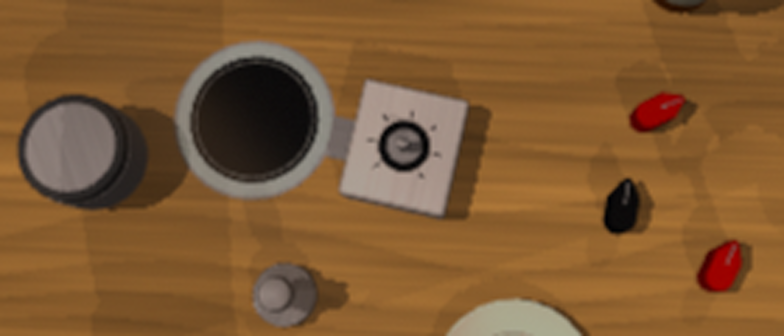

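View pics/scrop.png

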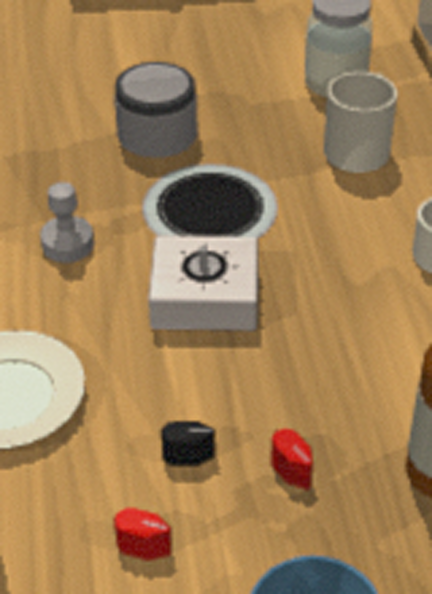

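The nose of the black knob points up in the image and slightly right, roughly along world +x. The box corners, canister lid and knob are clear enough to compute positions and move.

```bash
cat > m2.py <<'E'
from meas import *
c=pickle.load(open("top0.pkl","rb")); s=pickle.load(open("side0.pkl","rb"))
f=lambda u,v:(u/2.8+120-.3,v/2.8+180-.3); g=lambda u,v:(u/2.7+190-.3,v/2.7+100-.3)
B=np.array([plane(c,f(*p),45)[:2] for p in((367,79),(468,100),(443,217),(340,193))]); 
print("box",B.mean(0),[(np.linalg.norm(d),np.degrees(np.arctan2(d[1],d[0]))) for d in np.diff(B,axis=0,append=B[:1])])
B2=np.array([plane(s,g(*p),45)[:2] for p in((157,237),(257,239),(258,302),(150,299))]); 
print("box side",B2.mean(0),[(np.linalg.norm(d),np.degrees(np.arctan2(d[1],d[0]))) for d in np.diff(B2,axis=0,append=B2[:1])])
print("can",plane(c,f(74,151),75),plane(s,g(156,91),75))
print("pad outer",plane(c,f(255,120),0), plane(s,g(210,206),0))
print("spindle",plane(c,f(404,144),71),plane(s,g(204,259),71))
for n,cc,b in(("top",c,(325,235,355,270)),("side",s,(240,248,280,280))):
    k=blob(cc,(cc["pixels"].max(2)<50).astype(np.uint8),b)
    m=np.zeros((420,560),np.uint8); cv2.drawContours(m,[k],-1,1,-1); M=cv2.moments(m,True)
    q=(M["m10"]/M["m00"],M["m01"]/M["m00"]); print(n,"knob mid",plane(cc,q,18))
    v,u=np.nonzero(m); W=np.array([plane(cc,p,18)[:2] for p in zip(u,v)]); w,V=np.linalg.eigh(np.cov(W.T)); print(np.degrees(np.arctan2(V[1,1],V[0,1])),np.sqrt(w))
print("knob tip/tail z36",plane(c,f(629,180),36),plane(c,f(617,230),36))
print("line side",plane(s,g(190,433),36),plane(s,g(210,431),36))
E
python3 m2.py
```

```text
box [506.69457648 -91.04215248] [(np.float64(96.16892589348353), np.float64(-99.56507763308485)), (np.float64(110.59930727074335), np.float64(170.26832164950505)), (np.float64(96.44490002668972), np.float64(79.3471066220096)), (np.float64(108.76939747941951), np.float64(-9.870699341761506))]
box side [507.51744598 -94.3934655 ] [(np.float64(106.21677036375074), np.float64(-10.530787174393623)), (np.float64(95.1178165954847), np.float64(-99.38755145489057)), (np.float64(108.39130832406515), np.float64(168.78824885677875)), (np.float64(93.81106126222772), np.float64(79.30485713126895))]
can [486.03078336 202.0641182   75.        ] [488.96355523 187.80942853  75.        ]
pad outer [533.07491016  56.62357461   0.        ] [5.33834618e+02 5.69489232e+01 1.13686838e-13]
spindle [505.23743014 -91.52053332  71.        ] [ 504.28547133 -108.04088197   71.        ]
top knob mid [ 461.58352091 -295.57471894   18.        ]
164.94808522633502 [ 7.62490623 12.78858236]
side knob mid [ 460.04107358 -297.72866899   18.        ]
130.99136628841248 [11.50679769 13.43692902]
knob tip/tail z36 [ 485.60960952 -299.10938158   36.        ] [ 439.32547528 -288.43526023   36.        ]
line side [ 463.84974222 -299.14496272   36.        ] [ 482.07678659 -299.75587659   36.        ]
```

```bash
cat >> h.py <<'E'
from scipy.spatial.transform import Rotation as Rn
def down(th):
    return Rn.from_matrix(np.array([[np.cos(th),np.sin(th),0],[np.sin(th),-np.cos(th),0],[0,0,-1.]])).as_quat()
def best(p,th):
    o=[]
    for t in(th,th+np.pi):
        q=arm.solve_ik(p,down(t))
        if q is not None:o.append((abs(q[5]),t,np.array(q)))
    return min(o,key=lambda a:a[0])
PAD=np.array([533.5,57.]);CAN=np.array([487.,198.]);D=(PAD-CAN)/np.linalg.norm(PAD-CAN)
E
python3 - <<'E'
from h import *
th=np.arctan2(D[1],D[0])
p0=CAN-D*90; pe=PAD-D*55
up=np.r_[p0,200]; _,t,q=best(list(up),th); print(t,q)
arm.gripper_to(60)
p=arm.read_state()["tcp_pos"]; arm.line_to([p[0],p[1],330],speed=250)
arm.move_to([*p0,200],down(t))
arm.line_to([*p0,16],speed=200)
print(arm.read_state()["time_s"],arm.read_state()["force"],arm.read_state()["gripper_width"])
arm.line_to([*pe,16],speed=60)
s=arm.read_state();print(s["time_s"],s["force"],s["tcp_pos"])
for n in("top","side"): save(cam(n),n+"1.png")
a=cv2.imread("pics/top1.png")[150:300,80:320]; b=cv2.imread("pics/side1.png")[90:240,180:420]
cv2.imwrite("pics/c1.png",cv2.resize(np.vstack([a,b]),None,fx=2,fy=2,interpolation=cv2.INTER_CUBIC))
E
```

```text
-1.2522406497068297 [ 0.40454831  0.25536346 -0.10951822  1.20591464  0.         -1.4848037 ]
5.1083 [0.1684246  0.52320976 0.27964074] 60.029357878726636
8.3167 [-1.68254526  4.21543132  1.00462712] [516.21210535 109.29372267  15.98372969]
```

View pics/c1.png

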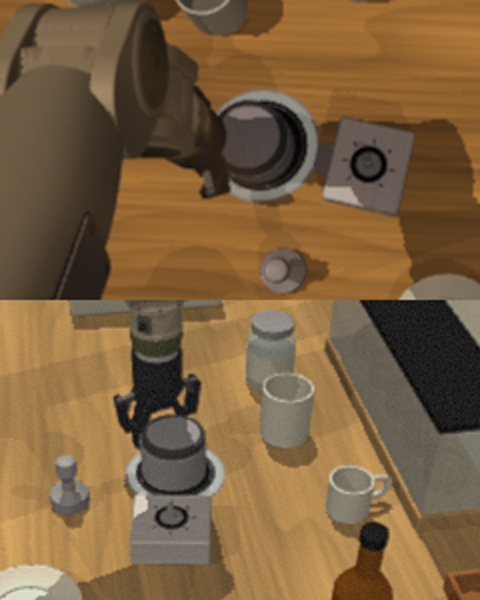

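The canister is on the pad, slightly short along the push. I'll push 3 mm more, retreat and check unobstructed.

```bash
cat > s2.py <<'E'
from h import *
pe=PAD-D*52
arm.line_to([*pe,16],speed=20)
b=PAD-D*85
arm.line_to([*b,16],speed=120); arm.line_to([*b,180],speed=250)
# go towards the knob, staged high above
K=np.array([461.,-296.5]); yk=np.radians(-13)
_,t,q=best([*K,180],yk); print(t,q)
arm.gripper_to(60)
arm.move_to([K[0]-60,K[1]-150,250],down(t))
s=arm.read_state();print(s["time_s"],s["gripper_width"])
im=[]
for n in("top","side"):
    c=cam(n); save(c,n+"2.png"); 
    import pickle; pickle.dump(c,open(n+"2.pkl","wb"))
a=cv2.imread("pics/top2.png")[180:290,170:370]; b=cv2.imread("pics/side2.png")[130:280,210:310]
cv2.imwrite("pics/t2.png",cv2.resize(a,None,fx=4,fy=4,interpolation=cv2.INTER_CUBIC))
cv2.imwrite("pics/s2.png",cv2.resize(b,None,fx=4,fy=4,interpolation=cv2.INTER_CUBIC))
E
python3 s2.py
```

```text
2.91469985083053 [-0.71803394  0.28154813 -0.12429616  1.16495203  0.         -0.49114114]
12.3083 59.89040097379871
```

View pics/t2.png

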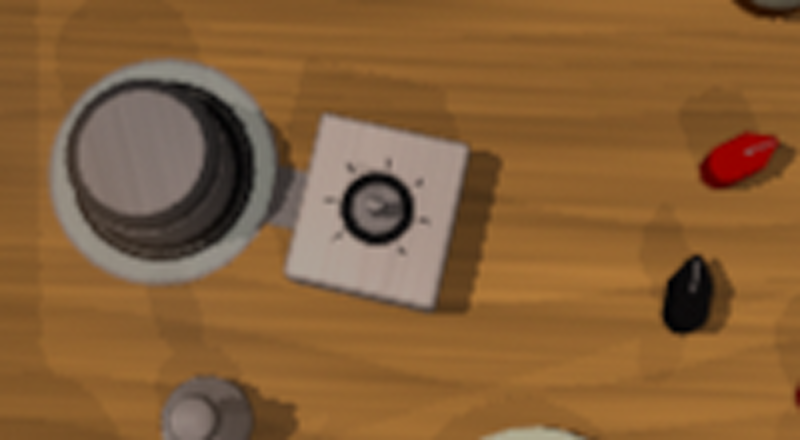

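View pics/s2.png

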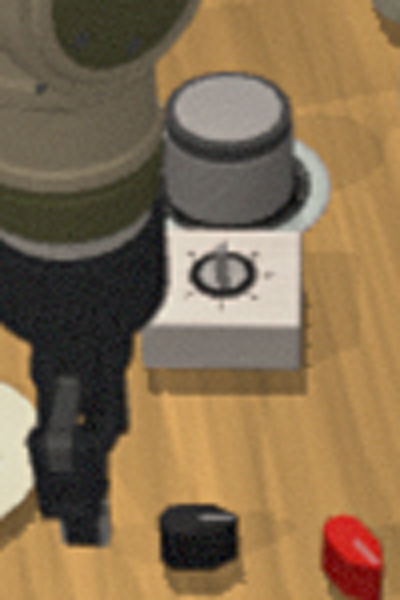

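```bash
cat > s3.py <<'E'
from h import *
import pickle
c=pickle.load(open("top2.pkl","rb"))
print("can",plane(c,(143/4+169.6,153/4+179.6),75),"can base",plane(c,(175/4+169.6,182/4+179.6),0),"ring",plane(c,(377/4+169.6,208/4+179.6),45))
K=np.array([460.,-295.]); t=np.radians(-13+180)
arm.move_to([*K,120],down(t)); arm.line_to([*K,5],speed=150)
print(arm.read_state()["force"])
arm.gripper_to(15); s=arm.read_state(); print(s["time_s"],s["gripper_width"],s["force"],s["moment"],s["tcp_pos"])
arm.line_to([*K,150],speed=200)
t2=np.radians(170); S=np.array([507,-91.5])
arm.move_to([*S,150],down(t2)); 
s=arm.read_state(); print(s["time_s"],s["gripper_width"],s["force"],s["moment"],s["tcp_pos"])
for n in("top","side"):
    c=cam(n); save(c,n+"3.png"); pickle.dump(c,open(n+"3.pkl","wb"))
a=cv2.imread("pics/top3.png")[170:270,190:330]; b=cv2.imread("pics/side3.png")[100:250,210:350]
cv2.imwrite("pics/s3.png",cv2.resize(b,None,fx=4,fy=4,interpolation=cv2.INTER_CUBIC))
E
python3 s3.py
```

```text
can [532.17144981  57.49745266  75.        ] can base [526.40869383  49.11229018   0.        ] ring [507.83103358 -90.14655437  45.        ]
[ 0.249674   -0.48640592 -0.2276998 ]
14.5667 25.55107706432683 [-1.39641376 -0.45460963  5.66087306] [0.06580752 0.12409006 0.03594986] [ 460.77584052 -295.6059815     6.22929595]
16.2917 25.56509211441749 [ 0.68070816  0.69099742 -1.24790404] [-0.0684231  -0.03762399 -0.04330596] [506.90016632 -92.04138423 149.45174104]
```

View pics/s3.png

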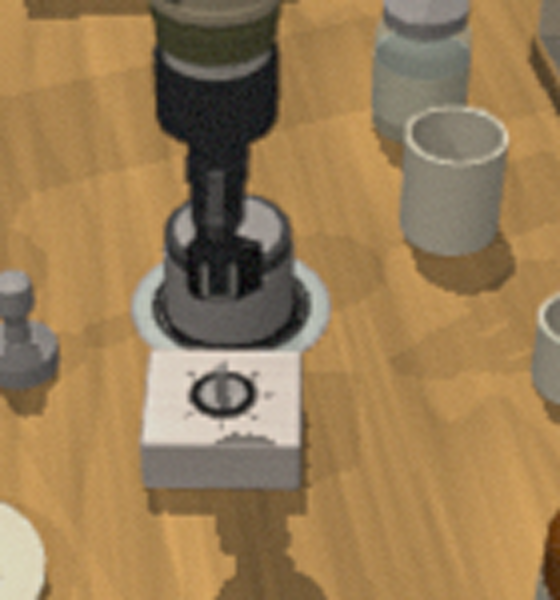

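The knob is held upright with its nose to the right, along the flat direction. I'll compare its outline extents and the spindle ring, in the same camera, against predictions.

```bash
python3 - <<'E'
from h import *
import pickle
s=pickle.load(open("side3.pkl","rb")); y=np.radians(-10); X=np.array([np.cos(y),np.sin(y),0]);Y=np.array([-np.sin(y),np.cos(y),0])
T=np.array([506.9,-92.0,149.45]); b=T-[0,0,5.8]
f=lambda p:np.round((proj(s,p)-[210,100]+.4)*4,1)
for n,o in(("bore bottom",0*X),("nose bot",28*X),("tail bot",-22*X),("nose top",28*X+[0,0,36]),("nose mid",28*X+[0,0,18]),("tail mid",-22*X+[0,0,18]),("front bottom",-13*Y)): print(n,f(b+o))
print("ring (507,-91.5,45)",f([507,-91.5,45]),"x+10",f([517,-91.5,45]),"y+10",f([507,-81.5,45]), "tip",f([507,-91.5,71]))
g=s["pixels"].max(2); 
print(g[158:180,252:284])
print("spindle");print(g[186:208,256:276])
E
```

```text
bore bottom [221.7 286.3]
nose bot [264.2 286.9]
tail bot [188.3 285.8]
nose top [264.4 243.8]
nose mid [264.3 265.6]
tail mid [187.6 264.5]
front bottom [221.1 299. ]
ring (507,-91.5,45) [223.6 395.2] x+10 [237.8 393.7] y+10 [221.6 385.7] tip [223.1 367.6]
[[ 70 107 154 165 166 160 115  34  28  33  56  49  43  42  27  27  50 107
  154 159 161 162 161 159 161 161 162 149  89  71  97 156]
 [ 67  83 134 169 168 150  88  33  26  29  45  48  41  44  26  33  27  36
   64  88 130 149 153 155 161 160 156 137  74  61  92 148]
 [ 65  75 110 163 156  94  41  22  31  25  22  40  29  35  30  29  28  32
   31  47  52  59  85 127 161 161 144 107  72  62  72 138]
 [ 60  69  84 110 106  48  32  32  24  29  31  26  33  23  28  27  23  27
   40  52  49  42  41 100 163 147 105  78  66  51  63 124]
 [ 52  63  69  75  50  25  38  34  31  34  36  26  31  35  30  30  29  27
   30  21  25  23  31  90 147 112  78  67  58  41  67 124]
 [ 58  48  60  65  49  16  27  35  32  37  32  30  37  37  31  35  34  31
   22  30  27  14  13  50  85  76  61  51  37  44  72 126]
 [ 76  45  49  53  53  27  33  30  29  20  3
[... 3263 characters left out ...]
  30  84
  169 209]
 [212 140  67  33  81 143 161 159 117  98  93 126 170 155 101  39  40 112
  197 221]
 [222 207 144  52  36  73 119 146 144  92  94 116 140  90  40  46  94 159
  217 215]
 [214 206 194 126  57  35  45  58  69  52  50  52  50  33  43  94 166 221
  220 217]
 [195 169 196 205 149 116  82  47  49  44  42  56  63  84 128 161 188 200
  206 213]
 [195 216 220 223 222 214 175 131 127 114 130 138 153 177 222 218 198 151
  187 213]
 [216 219 218 218 220 220 223 222 206 183 219 224 218 218 220 217 214 207
  215 212]
 [218 219 219 218 217 218 218 221 204 167 221 221 220 217 217 215 217 219
  216 215]
 [219 216 219 219 220 217 217 219 213 195 222 220 207 208 221 219 211 220
  220 219]]
```

```bash
python3 - <<'E'
from h import *
import pickle
# dark ring centre on the box before occlusion, top camera and side camera (picture 2)
for n,(x0,y0,x1,y1) in(("top",(250,220,280,245)),("side",(250,185,285,207))):
    c=pickle.load(open(n+"2.pkl","rb")); g=c["pixels"].max(2)[y0:y1,x0:x1]
    cs,_=cv2.findContours((g<75).astype(np.uint8),cv2.RETR_EXTERNAL,cv2.CHAIN_APPROX_NONE); k=max(cs,key=cv2.contourArea)
    e=cv2.fitEllipse(k); q=np.array(e[0])+[x0,y0]; print(n,q,e[1],plane(c,q,45))
E
```

```text
top [263.69346523 231.64184856] (16.891550064086914, 17.091388702392578) [507.7054346  -89.74877534  45.        ]
side [265.19974518 197.9402523 ] (9.724085807800293, 14.142115592956543) [506.43896888 -89.45543763  45.        ]
```

```bash
cat > s4.py <<'E'
from h import *
q=down(np.radians(170)); P=np.array([507.6,-90.5])
arm.line_to([*P,84],q,speed=120)
f0=arm.read_state()["force"]; print(arm.read_state()["time_s"],arm.read_state()["tcp_pos"],f0)
for z in range(82,60,-1):
    arm.line_to([*P,z],q,speed=30); s=arm.read_state(); F=s["force"]-f0
    print(z,np.round(s["tcp_pos"],2),np.round(F,1),np.round(s["moment"],2))
    if F[2]>6 or np.hypot(F[0],F[1])>8: break
print(s["time_s"])
E
python3 s4.py
```

```text
17.0917 [507.92011542 -91.04514218  84.38463442] [ 0.19362854 -0.81322326 -1.23589194]
82 [508.07 -90.68  82.62] [-0.7  0.2  1.2] [-0.02  0.02 -0.01]
81 [507.66 -90.47  81.12] [0.3 0.6 1.8] [-0.02  0.05  0.03]
80 [507.5  -90.44  79.91] [-0.8  1.2  0.6] [-0.03 -0.02 -0.02]
79 [507.52 -90.47  78.9 ] [-0.2  1.5  0.2] [ 0.01 -0.03  0.03]
78 [507.55 -90.48  77.91] [0.1 0.6 0.4] [ 0.01  0.03 -0.04]
77 [507.56 -90.47  76.93] [0.3 1.5 0.7] [ 0.03  0.02 -0.04]
76 [507.55 -90.49  75.94] [0.9 1.5 1. ] [0.02 0.01 0.04]
75 [507.54 -90.49  74.93] [0.  0.4 0.5] [-0.02 -0.02 -0.01]
74 [507.55 -90.45  73.93] [-0.4  0.6  1.3] [-0.03  0.07 -0.01]
73 [507.55 -90.48  72.94] [-0.3  1.   1. ] [-0.06  0.04  0.04]
72 [507.53 -90.46  71.92] [-0.7  0.7  0.9] [ 0.02 -0.01 -0.03]
71 [507.53 -90.49  70.93] [-0.5  0.9  1.4] [-0.03  0.05 -0.05]
70 [507.52 -90.48  69.92] [0.9 1.3 2.1] [-0.   -0.01  0.01]
69 [507.53 -90.49  68.93] [0.  0.1 1.4] [ 0.03 -0.01 -0.04]
68 [507.51 -90.46  67.91] [-0.8  0.4  0.3] [ 0.    0.02 -0.03]
67 [507.52 -90.46  66.94] [-0.8  0.2  1.4] [0.   0.07 0.05]
66 [507.53 -90.48  65.9 ] [-0.2  1.3  0.1] [0.01 0.02 0.02]
65 [507.57 -90.49  64.94] [-0.1  1.  -0. ] [ 0.01 -0.01 -0.04]
64 [507.55 -90.47  63.93] [-2.   1.4  0.1] [ 0.04  0.01 -0.01]
63 [507.52 -90.5   62.91] [-0.3  0.2  0.4] [-0.    0.    0.03]
62 [507.5  -90.48  61.91] [-0.  -0.1  0.7] [0.02 0.02 0.03]
61 [507.75 -90.54  61.2 ] [-0.1  0.7  1.9] [ 0.01  0.01 -0.03]
22.5917
```

It slid on with no resistance. Now press down.

```bash
cat > s5.py <<'E'
from h import *
import pickle
q=down(np.radians(170)); P=np.array([507.6,-90.5])
f0=np.array([0.19,-0.81,-1.24])
for z in np.arange(60.5,50,-.5):
    arm.line_to([*P,z],q,speed=20); arm.pause(.1);s=arm.read_state(); F=s["force"]-f0
    print(z,np.round(s["tcp_pos"],2),np.round(F,1),np.round(s["moment"],2),round(s["gripper_width"],2))
    if F[2]>14: break
arm.pause(.4); s=arm.read_state(); print(s["time_s"],s["force"]-f0,s["tcp_pos"])
for n in("top","side"):
    c=cam(n); save(c,n+"5.png")
a=cv2.imread("pics/side5.png")[120:230,210:330]
cv2.imwrite("pics/s5.png",cv2.resize(a,None,fx=5,fy=5,interpolation=cv2.INTER_CUBIC))
E
python3 s5.py
```

```text
60.5 [507.75 -90.55  60.66] [-0.6  0.6  3.3] [0.03 0.08 0.01] 25.52
60.0 [507.76 -90.56  60.09] [-0.3  1.9  4.5] [0.05 0.05 0.07] 25.15
59.5 [507.78 -90.56  59.61] [0.3 0.3 5.2] [ 0.01 -0.03 -0.  ] 25.38
59.0 [507.76 -90.57  59.09] [-0.5  1.   5.5] [-0.04 -0.06  0.01] 25.44
58.5 [507.73 -90.55  58.59] [-0.7  0.5  5.5] [-0.01 -0.08  0.03] 25.3
58.0 [507.73 -90.55  58.13] [0.1 0.2 5.2] [ 0.   -0.03 -0.03] 25.43
57.5 [507.76 -90.57  57.68] [1.  1.4 6.5] [ 0.03 -0.03 -0.04] 25.25
57.0 [507.75 -90.56  57.23] [-1.6  1.2  6.9] [0.02 0.02 0.04] 25.31
56.5 [507.76 -90.57  56.76] [0.1 0.4 7.6] [0.01 0.06 0.03] 25.43
56.0 [507.76 -90.55  56.33] [-0.7  0.8  7.9] [0.02 0.03 0.  ] 25.52
55.5 [507.75 -90.53  55.87] [-0.5  1.1  8.2] [0.02 0.09 0.01] 25.37
55.0 [507.79 -90.58  55.43] [0.3 0.8 8.7] [ 0.03  0.11 -0.03] 25.32
54.5 [507.79 -90.56  55.01] [-1.7  1.5 10.1] [ 0.04  0.16 -0.02] 25.53
54.0 [507.79 -90.55  54.55] [-1.1  2.  10.6] [0.11 0.1  0.  ] 25.59
53.5 [507.78 -90.59  54.11] [-0.   2.3 10.2] [0.01 0.18 0.03] 25.59
53.0 [507.82 -90.58  53.99] [-1.8  2.  13.6] [0.09 0.44 0.02] 25.74
52.5 [507.89 -90.61  53.89] [-2.5  1.1 17. ] [ 0.23  0.53 -0.01] 25.51
28.9417 [-3.52050243  2.14321332 16.67531318] [507.9358645  -90.60083337  53.91480395]
```

View pics/s5.png

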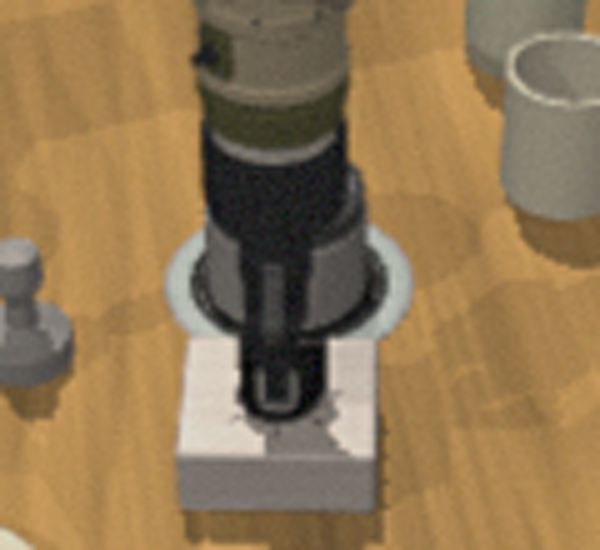

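The force profile matches the spindle: about 3 N to start, about 10 N after 7 mm of travel, then a hard stop. The picture shows the knob low on the box with its nose along the flat and the canister on the pad. Handing in.

```bash
python3 -c "
from h import *
arm.hand_in(); s=arm.read_state(); print(s['time_s'],s['force'],s['gripper_width'],s['tcp_pos'])"
```

```text
the job is handed in; nothing more can be done
the job is handed in; nothing more can be done
```

I handed the job in at about 29 s of the 61 s allowed; no verdict is reported.

- **Canister:** I slid it onto the pad with half-open fingers, without lifting it. From the lid in the top camera it stands about 1–2 mm from the pad's centre. A rougher estimate from its base, blurred by shadow, gave about 10 mm. Both are within the 25 mm limit.
- **Knob:** I gripped the black knob (finger width 25.5 mm) and turned it so the nose points the way the flat faces. It slid onto the spindle with almost no resistance.
- **Pressing:** Resistance began near 3 N with the tool at about 61 mm. It rose to about 10 N at 54 mm, then hit a hard stop, which matches the full 7 mm of spindle travel. I left the arm pressing with about 17 N and the grip shut.
- **Bystanders:** I touched none of them knowingly, and the parts visible in the last crop look undisturbed. I did not measure their positions again.
- **Disagreement:** The two knob-to-spindle estimates differed by about 3 mm in y. I aimed between them, and the smooth fit shows that was close enough.

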